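# Sort the stripped engine parts into their trays

### The arm

A 7-joint arm with a two-finger parallel gripper is mounted at the origin on the work surface. World frame = base frame: x ahead of the robot, y to its left, z up, the work surface at z = 0. Lengths are in m, angles in rad, forces in N, time in s.
With the tool pointing down it reaches from about 0.425 to 0.925 m from the base axis. Payload 6.8 kg.
Tool frame: the origin (TCP) lies at the very end of the fingers, on their centre line; the grasp point (between the pads) lies 19 mm behind it; x points along the fingers, y is the direction in which the jaws open and shut, and the axes are right-handed (so a half turn about x gives the same grasp; the last joint's range is limited). The gripper opens to 85 mm and grips with 20 to 120 N. Pads are 22 mm wide; open, the fingers measure 114 mm over their backs; the gripper's body (76 mm by 85 mm) begins 54 mm behind the grasp point. The pads swing forward as they close: fully open they stand 13 mm farther back than shut.
Start: joints at [1.017, 0.477, 0.022, 1.555, -0.011, 1.109, -0.083], TCP at [0.291, -0.609, 0.231] pointing down, gripper open.
Joint ranges: [-2.96, 2.96], [-0.34, 2.1], [-1.41, 1.46], [0.24, 2.44], [-1.37, 4.51], [0.17, 1.92], [-2.96, 2.96]. Speed limits (rad/s): [2.39, 2.39, 3.14, 3.14, 3.14, 3.14, 3.14].

### API

Orientations are given as a rotation vector (axis times angle).
In Python, from bench import get_obs, grab_frame, camera_info, hand_in gives the robot as it stands.
- The arm moves only by the tool apply_moves, never from a script. Its argument "series" is text: rows parted by semicolons, each of 7 numbers parted by spaces: the turn, a rotation vector about the tool's x, y, z in rad, then the shift along the tool's x, y, z in m, then the opening, from 0 (shut) to 1 (fully open). In form: wx wy wz tx ty tz hand; .... A call has 1 to 12 rows; each row is the pose to reach, as a shift and turn from the pose commanded when the call began, along the tool's axes at that moment; what a row does not reach only later rows make up. A row lasts 1/8 s, in which the tool goes at most 62.5 mm and 10.7 degrees, less where a joint would pass 70% of its speed; a pose out of reach is approached as far as the arm can. A call with a gripper value outside its range is refused whole. The fingers move at their own pace and stop on an object; "force" is the grip in N (left out, the last holds). Time passes only in rows, so rows that repeat a pose let the fingers close. It gives the time, the measured TCP pose, the force and the opening at its end, in the units of the state.
- get_obs(): the state, without advancing time (a new reading comes with each control period).
- grab_frame(name): name is "scene" or "top" or "wrist"; returns the picture (420x560x3 uint8, blue, green, red); there is no depth.
- camera_info(name): a dict with "fov_y" (degrees; the focal length in pixels is half the picture's height over the tangent of half this angle, whatever the lens; pixels are square), "cx", "cy" (the principal point, pixels), "D" ([k1, k2, p1, p2, k3] as OpenCV has them; the pictures are not rectified), "rvec" (rotation vector, rad) and "tvec" (3), from world to camera coordinates, as OpenCV has them. Camera axes: x right, y down, z forward; pixel columns grow to the right and rows downward; lengths in m; the calibration is good to about 2 mm. A picture is of the moment at which its call begins: read the wrist's pose just before it. camera_info takes no time and is no camera call; for the wrist camera it gives the pose at the moment of the call.
- hand_in(): hands the job in, once; it reports no verdict.
The state is a dict: "clock": time; "joints": joint angles; "qvel": joint speeds; "tau": joint torques, N m; "tcp_pos": TCP position; "orientation": TCP orientation; "contact_force": force on the tool from outside, world axes, zero at the start; "moment": the same for the moment, N m; "grip_width": finger opening in m.
Only numpy, scipy, OpenCV 4.12 (cv2) and the standard library are available. Lean on these libraries where they do the work, as an engineer would, in place of code of your own. Each camera call takes 0.05 s, during which the arm holds its last target.

### The job

Sort the parts of the stripped engine: stand the two pistons crown up in the tray with two bays, one piston in each bay, lay the two ball bearings flat and side by side on the bottom of the round dish, and lay the connecting rod flat on the bottom of the oblong tray without a divider. Set every part down rather than dropping it, and leave the steel socket and the small cardboard carton that stand among the parts where they are.

Things in the scene. Friction and masses are not known exactly. Their poses are not given: they have to be found in the camera images.
- piston1_center (a point): First piston of a small two-stroke engine, bare aluminium, a plain upright cylinder 40 mm across and 40 mm tall with two dark ring grooves near its top, crown (closed, grooved end, small dot on top) up; 90 g. This point is its centre, 20 mm above its underside; z points out of the crown
- piston2_center (a point): Second of two identical pistons: piston of a small two-stroke engine, bare aluminium, a plain upright cylinder 40 mm across and 40 mm tall with two dark ring grooves near its top, crown (closed, grooved end, small dot on top) up; 90 g. This point is its centre, 20 mm above its underside; z points out of the crown
- bearing1_center (a point): First ball bearing, polished steel ring lying flat, 40 mm outside, 17 mm bore, 12 mm thick, with a dark seal ring on its face; 60 g. This point is the centre of its bore, half-way up (6 mm above its underside); z is its axis. It works either face up
- bearing2_center (a point): Second of two identical bearings: ball bearing, polished steel ring lying flat, 40 mm outside, 17 mm bore, 12 mm thick, with a dark seal ring on its face; 60 g. This point is the centre of its bore, half-way up (6 mm above its underside); z is its axis. It works either face up
- rod_center (a point): Steel connecting rod lying flat, 100 mm long, 16 mm thick, 120 g. Point: middle of its shank, 8 mm above its underside; x along the rod to the small end, z up. Shank 13 mm wide, 12 mm thick (2 to 14 mm up), bare for x from -21 to +21 mm; big-end ring 34 mm across centred at x = -38 mm (ends at -55), small-end ring 24 mm across at x = +33 mm (ends at +45). Either face may be up
- bay_tray: Pistons' tray: square, aluminium, 140 x 140 mm, 17 mm high, walls, divider and bottom 3 mm thick, fixed. Origin: centre of its underside; z up. A divider as high as the walls runs along its x axis through the middle and makes two bays, each 134 mm along x and 65 mm along y, centred at y = +34 and -34 mm; inner floor at z = 3 mm
- long_tray: Connecting rod's tray: oblong, aluminium, no divider, 140 mm along its x, 90 mm along its y, 17 mm high, walls and bottom 3 mm thick, fixed. Origin: centre of its underside; z up; inner floor 134 x 84 mm at z = 3 mm, so the rod must lie more or less along the tray
- dish: Round aluminium dish, 132 mm across the rim, 124 mm across the foot, 17 mm high, wall and bottom 3 mm thick, fixed to the bench. Origin: centre of its underside; inner floor at z = 3 mm, about 118 mm across. The bearings' dish
- socket_center (a point): Spanner socket, steel, a narrow upright tube 24 mm across and 32 mm tall, loose among the parts; not to be sorted, must stay where it stands. This point is its centre, 16 mm above the table
- carton_center (a point): Small plain cardboard carton standing upright, 26 x 26 mm and 60 mm tall, loose among the parts; not to be sorted, must stay where it stands. This point is its centre, 30 mm above the table
Not all that is in view belongs to the job. What is shaped like the part that bears rod_center but purple or turquoise is not meant. Leave any yellow look-alike of the part that bears bearing1_center alone.

How it is judged:
By the outcome, as a careful person would: the job done as asked, in the order asked, and still so for the second after the job is handed in, with the robot touching nothing.
It also fails if it takes over 128 s, if anything falls off the work surface, if the arm or the gripper's body presses on something with over 40 N, if the wrist force passes 120 N, or if a joint passes its speed limit or range.

## Working session

There is one attempt and no reset: what is moved stays moved. The work goes in short steps, Python scripts to look and compute and a tool call to move; the robot and the scene stay as the last step left them, time stands still between calls to the robot, and variables do not carry over. Pictures are saved under pics/ and viewed, and the job is handed in when it is done.

Besides the shell and the picture viewer there is one more tool, called after "Emit:" by a JSON object that holds its "fn" and its "kwargs", one argument or row to a line. apply_moves: Moves the arm, as the interface text tells. Its arguments: {"type":"object","properties":{"series":{"type":"string"},"force":{"type":"number"}},"required":["series"]}

```bash
ls; mkdir -p pics; python3 - <<'E'
from bench import *
import cv2
o=get_obs()
for k in o: print(k,o[k])
for n in ["scene","top","wrist"]:
    c=camera_info(n); print(n,c)
    cv2.imwrite(f"pics/{n}0.png",grab_frame(n))
E
```

```text
pics
clock 0.0
joints [ 1.01691087  0.47777844  0.02235052  1.55643536 -0.01146074  1.10929252
 -0.08309305]
qvel [-0.00030362 -0.00094868  0.00010036 -0.00143454 -0.00058728  0.00133159
  0.00132798]
tau [-1.16843054e-03 -5.96455336e+01  1.60766646e+00 -2.81191581e+01
  1.24868233e-02  9.49292618e-03 -2.50317373e-05]
tcp_pos [ 0.29075884 -0.60852483  0.23034726]
orientation [ 1.97435139  0.44938717 -1.97548619]
contact_force [-0.5986837   0.80041993 -0.23581083]
moment [ 0.00762539 -0.03725167 -0.00226089]
grip_width 0.0855489590910473
scene {'fov_y': 55.18445448732607, 'cx': 283.98519244482446, 'cy': 213.05927560068957, 'D': array([-0.0689886,  0.       ,  0.       ,  0.       ,  0.       ]), 'rvec': array([ 1.72843877,  1.59925473, -0.76398678]), 'tvec': array([-0.042146  , -0.23360105,  1.25581976])}
top {'fov_y': 53.024603173517924, 'cx': 272.9233351299698, 'cy': 210.50241994746204, 'D': array([0.02950114, 0.        , 0.        , 0.        , 0.        ]), 'rvec': array([ 2.13421786, -2.18746601,  0.14381694]), 'tvec': array([0.01558548, 0.4636632 , 1.04089048])}
wrist {'fov_y': 65.11681818267495, 'cx': 275.82015674035, 'cy': 210.9296936881057, 'D': array([0.00964014, 0.        , 0.        , 0.        , 0.        ]), 'rvec': array([-2.42819721,  1.53141945,  0.24080571]), 'tvec': array([-0.67397748, -0.03937856,  0.37969533])}
```

View pics/top0.png

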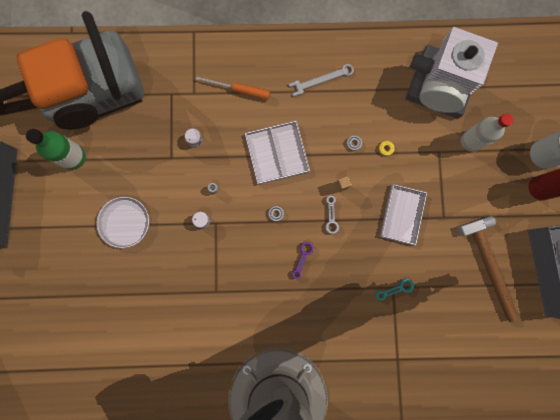

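View pics/scene0.png

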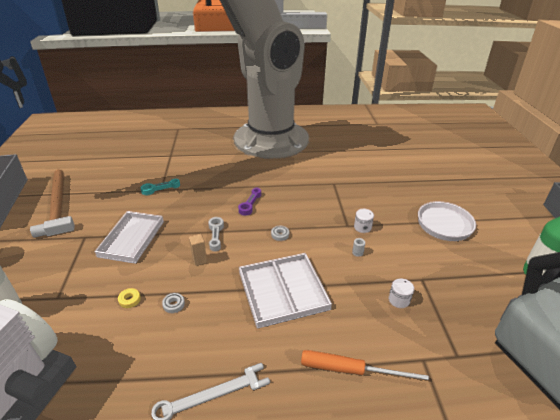

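View pics/wrist0.png

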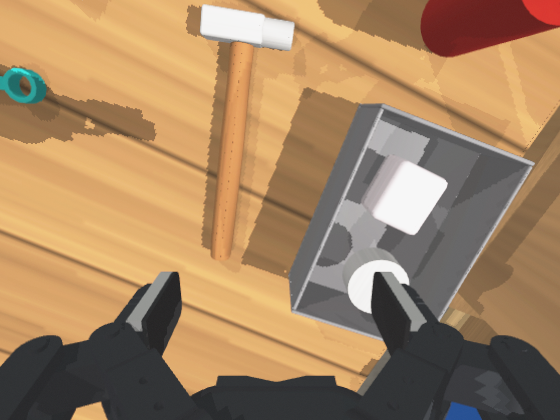

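```bash
cat > h.py <<'E'
import numpy as np, cv2
from bench import *
from scipy.spatial.transform import Rotation as R
def K(c):
    f=210/np.tan(np.radians(c['fov_y'])/2)
    return np.array([[f,0,c['cx']],[0,f,c['cy']],[0,0,1.]])
def ray(c,px):
    px=np.atleast_2d(np.array(px,float))[:,None,:]
    u=cv2.undistortPoints(px,K(c),c['D'])[:,0]
    M=cv2.Rodrigues(c['rvec'])[0]
    d=np.c_[u,np.ones(len(u))]@M
    o=-M.T@c['tvec']
    return o,d
def plane(c,px,z):
    o,d=ray(c,px); return o+d*((z-o[2])/d[:,2])[:,None]
def proj(c,P):
    return cv2.projectPoints(np.atleast_2d(np.array(P,float)),c['rvec'],c['tvec'],K(c),c['D'])[0][:,0]
E
python3 - <<'E'
import cv2
i=cv2.imread('pics/top0.png')
cv2.imwrite('pics/topA.png',cv2.resize(i[110:250,90:250],None,fx=5,fy=4.28*5/4.28*0.85,interpolation=cv2.INTER_CUBIC) if 0 else cv2.resize(i[120:250,90:240],None,fx=4.5,fy=4.5,interpolation=cv2.INTER_CUBIC))
cv2.imwrite('pics/topB.png',cv2.resize(i[115:250,240:430],None,fx=4.2,fy=4.2,interpolation=cv2.INTER_CUBIC))
E
```

```text
(no output)
```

View pics/topA.png

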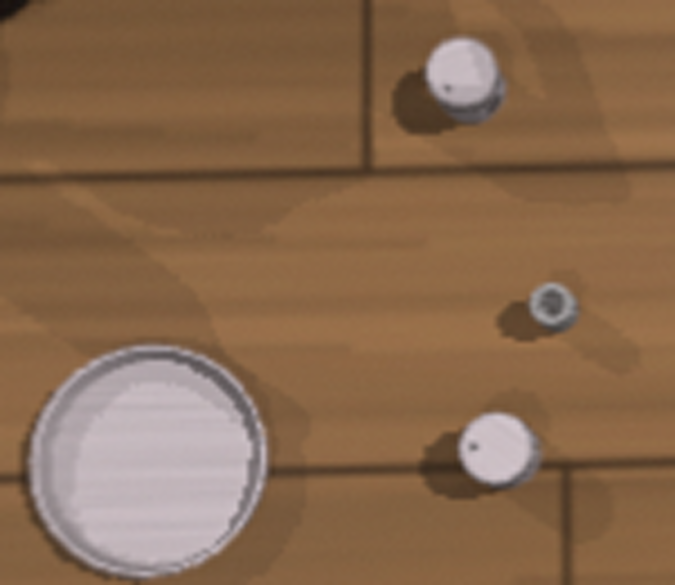

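View pics/topB.png

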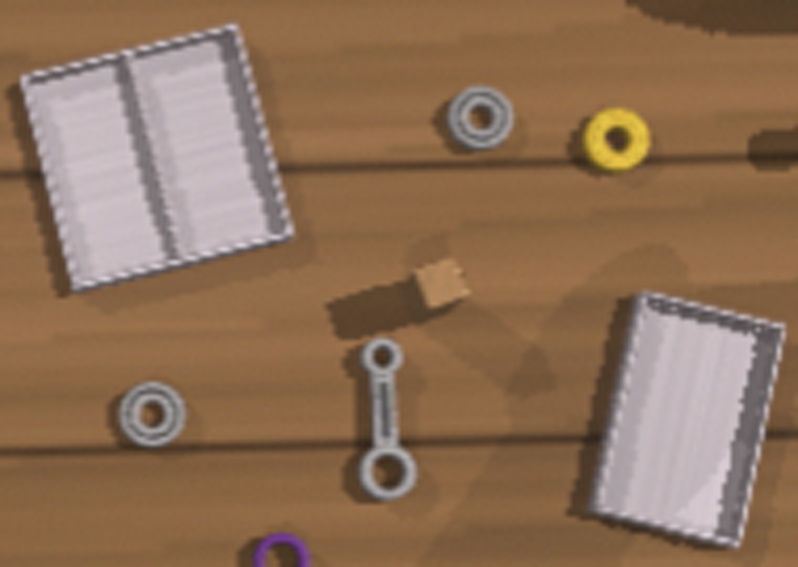

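```bash
python3 - <<'E'
from h import *
c=camera_info('top'); s=camera_info('scene')
A=lambda u,v:(90+(u+.5)/4.5-.5,120+(v+.5)/4.5-.5)
B=lambda u,v:(240+(u+.5)/4.2-.5,115+(v+.5)/4.2-.5)
L=dict(pA=(A(462,73),.04),pB=(A(497,449),.04),sock=(A(553,306),.032),dish=(A(149,461),.017),bA=(B(481,117),.012),bB=(B(152,414),.012),
carton=(B(442,284),.06),rs=(B(382,356),.016),rb=(B(388,472),.016),
y0=(B(22,78),.017),y1=(B(237,28),.017),y2=(B(292,235),.017),y3=(B(75,291),.017),
l0=(B(643,293),.017),l1=(B(785,325),.017),l2=(B(738,548),.017),l3=(B(592,515),.017))
P={}
for k,(p,z) in L.items():
    w=plane(c,p,z)[0]; P[k]=w; print(k,np.round(p,1),w.round(4),'r',np.hypot(*w[:2]).round(3),'scene',proj(s,w)[0].round(1))
n=lambda a,b:np.linalg.norm(P[a]-P[b]).round(4)
print('rod 71:',n('rs','rb'),'bay',n('y0','y1'),n('y1','y2'),n('y2','y3'),n('y3','y0'),'long',n('l0','l1'),n('l1','l2'),n('l2','l3'),n('l3','l0'))
E
```

```text
pA [192.3 135.8] [0.6603 0.2061 0.04  ] r 0.692 scene [403.9 285.5]
pB [200.1 219.4] [0.4445 0.1871 0.04  ] r 0.482 scene [365.5 213.3]
sock [212.5 187.6] [0.526  0.1566 0.032 ] r 0.549 scene [360.1 241. ]
dish [122.7 222.1] [0.445 0.387 0.017] r 0.59 scene [447.5 217.7]
bA [354.1 142.5] [ 0.6413 -0.2144  0.012 ] r 0.676 scene [174.  300.5]
bB [275.8 213.2] [ 0.4589 -0.0033  0.012 ] r 0.459 scene [281.  230.8]
carton [344.9 182.2] [ 0.5265 -0.1762  0.06  ] r 0.555 scene [196.9 238.4]
rs [330.6 199.4] [ 0.4908 -0.1455  0.016 ] r 0.512 scene [215.4 242.1]
rb [332. 227.] [ 0.4193 -0.1461  0.016 ] r 0.444 scene [216.7 220.9]
y0 [244.9 133.2] [0.6717 0.0726 0.017 ] r 0.676 scene [332.1 303.2]
y1 [296.  121.3] [ 0.7009 -0.0629  0.017 ] r 0.704 scene [257.7 321. ]
y2 [309.1 170.6] [ 0.5677 -0.0928  0.017 ] r 0.575 scene [240.3 266.6]
y3 [257.5 183.9] [0.5357 0.0423 0.017 ] r 0.537 scene [306.  252.2]
l0 [392.7 184.4] [ 0.526  -0.3077  0.017 ] r 0.609 scene [134.7 256.8]
l1 [426.5 192. ] [ 0.5039 -0.3934  0.017 ] r 0.639 scene [ 95.5 251.1]
l2 [415.3 245.1] [ 0.3681 -0.3554  0.017 ] r 0.512 scene [128.  210.5]
l3 [380.6 237.2] [ 0.3901 -0.2685  0.017 ] r 0.474 scene [163.9 214.8]
rod 71: 0.0715 bay 0.1386 0.1365 0.1388 0.1393 long 0.0885 0.141 0.0896 0.1414
```

```bash
python3 - <<'E'
import cv2
i=cv2.imread('pics/scene0.png')
a=cv2.resize(i[200:310,330:480],None,fx=5,fy=5,interpolation=cv2.INTER_CUBIC)
b=cv2.resize(i[200:325,90:290],None,fx=4,fy=4,interpolation=cv2.INTER_CUBIC)
cv2.imwrite('pics/sA.png',a);cv2.imwrite('pics/sB.png',b)
E
```

```text
(no output)
```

View pics/sA.png

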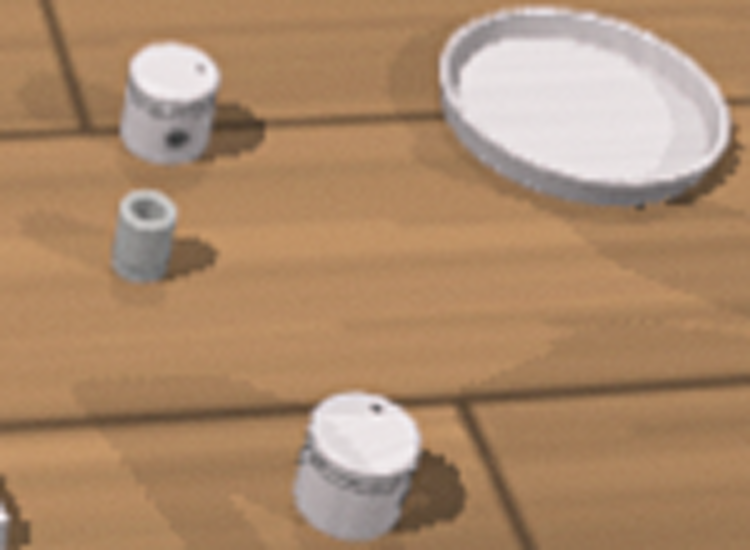

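View pics/sB.png

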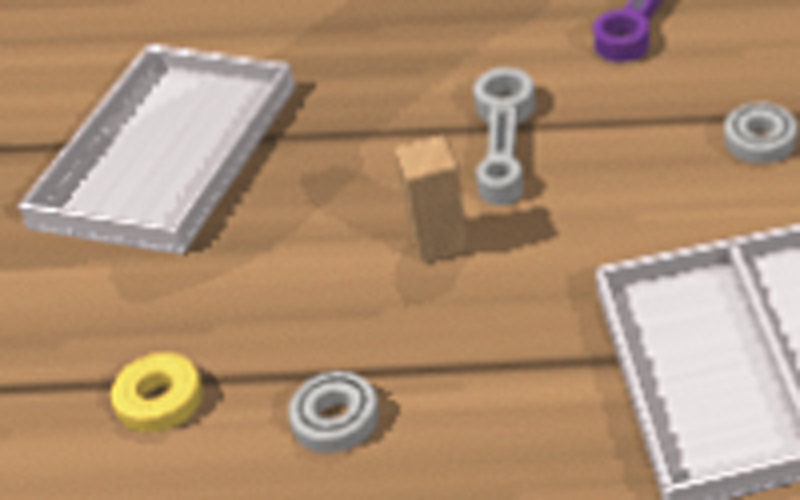

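```bash
cat >> h.py <<'E'
def mk(phi):
    c,s=np.cos(phi),np.sin(phi)
    return np.array([[0,c,s],[0,s,-c],[-1,0,0.]])
def plan(x,y,z,deg=None):
    o=get_obs(); M=R.from_rotvec(o['orientation']).as_matrix(); p=np.array(o['tcp_pos'])
    phi=np.degrees(np.arctan2(M[1,1],M[0,1]))
    if deg is None: deg=phi
    d=(deg-phi+90)%180-90
    w=R.from_matrix(M.T@mk(np.radians(phi+d))).as_rotvec()
    t=M.T@(np.array([x,y,z])-p)
    print('phi %.1f q1 %.2f q7 %.2f t=%.2f tcp'%(phi,o['joints'][0],o['joints'][6],o['clock']),p.round(4),'w',o['grip_width'].round(4),'| w',w.round(3),'t',t.round(4), 'dist %.3f ang %.1f'%(np.linalg.norm(t),np.degrees(np.linalg.norm(w))))
E
python3 - <<'E'
from h import *
plan(.55,-.25,.25,30)
plan(.46,.18,.2,70)
y=np.array([[.6717,.0726],[.7009,-.0629],[.5677,-.0928],[.5357,.0423]])
v=(y[1]-y[2]+y[0]-y[3]);print('bay',y.mean(0),np.degrees(np.arctan2(v[1],v[0])))
l=np.array([[.526,-.3077],[.5039,-.3934],[.3681,-.3554],[.3901,-.2685]])
v=(l[1]-l[2]+l[0]-l[3]);print('long',l.mean(0),np.degrees(np.arctan2(v[1],v[0])))
E
```

```text
Traceback (most recent call last):
  File "h.py", line 28, in plan
    print('phi %.1f q1 %.2f q7 %.2f t=%.2f tcp'%(phi,o['joints'][0],o['joints'][6],o['clock']),p.round(4),'w',o['grip_width'].round(4),'| w',w.round(3),'t',t.round(4), 'dist %.3f ang %.1f'%(np.linalg.norm(t),np.degrees(np.linalg.norm(w))))
                                                                                                              ^^^^^^^^^^^^^^^^^^^^^
AttributeError: 'float' object has no attribute 'round'
```

```bash
sed -i "s/o\['grip_width'\].round(4)/round(o['grip_width'],4)/" h.py
python3 - <<'E'
from h import *
plan(.55,-.25,.25,30)
plan(.46,.18,.2,70)
y=np.array([[.6717,.0726],[.7009,-.0629],[.5677,-.0928],[.5357,.0423]])
v=(y[1]-y[2]+y[0]-y[3]);print('bay',y.mean(0),np.degrees(np.arctan2(v[1],v[0])))
l=np.array([[.526,-.3077],[.5039,-.3934],[.3681,-.3554],[.3901,-.2685]])
v=(l[1]-l[2]+l[0]-l[3]);print('long',l.mean(0),np.degrees(np.arctan2(v[1],v[0])))
E
```

```text
phi -64.5 q1 1.02 q7 -0.08 t=0.15 tcp [ 0.2908 -0.6086  0.2305] w 0.0856 | w [1.493e+00 1.000e-03 1.000e-03] t [-0.0192 -0.2118 -0.3885] dist 0.443 ang 85.5
phi -64.5 q1 1.02 q7 -0.08 t=0.15 tcp [ 0.2908 -0.6086  0.2305] w 0.0856 | w [0.795 0.001 0.001] t [ 0.0314 -0.6386 -0.4927] dist 0.807 ang 45.5
bay [ 0.619  -0.0102] 12.60540629922939
long [ 0.447025 -0.33125 ] -15.861805366182546
```

```bash
sed -i "s/d=(deg-phi+90)%180-90/d=(deg-phi+180)%360-180/" h.py
python3 - <<'E'
from h import *
plan(.55,-.15,.25,0)
E
```

```text
phi -64.5 q1 1.02 q7 -0.08 t=0.15 tcp [ 0.2908 -0.6086  0.2305] w 0.0856 | w [-1.125e+00 -1.000e-03  1.000e-03] t [-0.0191 -0.3021 -0.4316] dist 0.527 ang 64.5
```

Emit:
{"fn": "apply_moves", "kwargs": {
  "series": "-1.125 0 0 -0.019 -0.302 -0.432 0.8;-1.125 0 0 -0.019 -0.302 -0.432 0.8;-1.125 0 0 -0.019 -0.302 -0.432 0.8;-1.125 0 0 -0.019 -0.302 -0.432 0.8;-1.125 0 0 -0.019 -0.302 -0.432 0.8;-1.125 0 0 -0.019 -0.302 -0.432 0.8;-1.125 0 0 -0.019 -0.302 -0.432 0.8;-2.347 0 0 -0.019 -0.639 -0.493 0.8;-2.347 0 0 -0.019 -0.639 -0.493 0.8;-2.347 0 0 -0.019 -0.639 -0.493 0.8;-2.347 0 0 -0.019 -0.639 -0.493 0.8;-2.347 0 0 -0.019 -0.639 -0.493 0.8",
  "force": 40
}}

```text
clock: 1.65
tcp_pos: [0.4708, 0.0837, 0.2496]
orientation: [0.491, 1.514, -0.492]
contact_force: [0.2, 1.2, -1.6]
grip_width: 0.0685
```

```bash
python3 - <<'E'
from h import *
plan(.445,.186,.2,70)
E
```

```text
phi 54.0 q1 0.33 q7 0.50 t=1.65 tcp [0.4708 0.0837 0.2496] w 0.0685 | w [-0.279  0.001  0.   ] t [ 0.0496  0.0676 -0.081 ] dist 0.117 ang 16.0
```

Emit:
{"fn": "apply_moves", "kwargs": {
  "series": "-0.28 0 0 0.05 0.068 -0.081 0.8;-0.28 0 0 0.05 0.068 -0.081 0.8;-0.28 0 0 0.05 0.068 -0.081 0.8;-0.28 0 0 0.05 0.068 -0.081 0.8;-0.28 0 0 0.05 0.068 -0.081 0.8"
}}

```text
clock: 2.28
tcp_pos: [0.4472, 0.1834, 0.1999]
orientation: [0.279, 1.552, -0.28]
contact_force: [-0.2, 0.1, 1.2]
grip_width: 0.0683
```

```bash
python3 - <<'E'
from h import *
plan(.445,.186,.2,70)
print(get_obs()['joints'].round(2))
c=camera_info('wrist'); f=grab_frame('wrist'); np.save('w1.npy',c,allow_pickle=True)
cv2.imwrite('pics/w1.png',f)
for P in [(.4445,.1871,.04),(.526,.1566,.032),(.445,.387,.017)]: print(proj(c,P))
E
```

```text
phi 69.6 q1 0.16 q7 0.46 t=2.27 tcp [0.4472 0.1834 0.1999] w 0.0683 | w [-0.007  0.001  0.   ] t [-0.0001  0.0017 -0.0029] dist 0.003 ang 0.4
[ 0.16  0.29 -0.79  1.99  0.25  0.95  0.46]
[[278.67903008 188.30923921]]
[[278.2937926  267.25346531]]
[[477.78166056 110.62588227]]
```

View pics/w1.png

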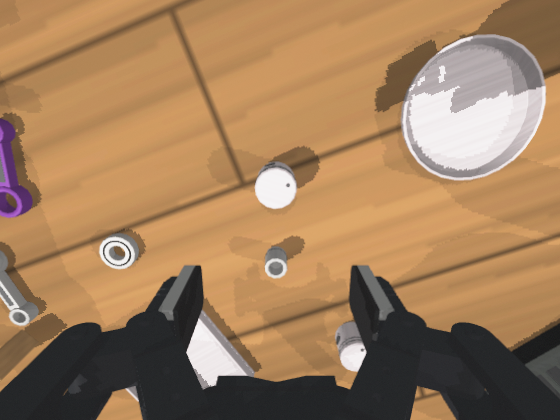

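```bash
python3 - <<'E'
from h import *
c=camera_info('wrist')
print(plane(c,(276,187),.04),plane(c,(275.5,267.5),.032),plane(c,(474,107),.017))
plan(.444,.186,.006,70)
E
```

```text
[[0.44244832 0.18523488 0.04      ]] [[0.52528243 0.1538148  0.032     ]] [[0.4405137  0.38435021 0.017     ]]
phi 69.6 q1 0.16 q7 0.46 t=2.33 tcp [0.4472 0.1835 0.1999] w 0.0685 | w [-0.007  0.001  0.   ] t [ 0.1939  0.0013 -0.004 ] dist 0.194 ang 0.4
```

Emit:
{"fn": "apply_moves", "kwargs": {
  "series": "0 0 0 0.06 0.001 -0.004 0.8;0 0 0 0.12 0.001 -0.004 0.8;0 0 0 0.16 0.001 -0.004 0.8;0 0 0 0.185 0.001 -0.004 0.8;0 0 0 0.194 0.001 -0.004 0.8;0 0 0 0.194 0.001 -0.004 0.8;0 0 0 0.194 0.001 -0.004 0;0 0 0 0.194 0.001 -0.004 0;0 0 0 0.194 0.001 -0.004 0;0 0 0 0.194 0.001 -0.004 0;0 0 0 0.194 0.001 -0.004 0;0 0 0 0.194 0.001 -0.004 0"
}}

```text
clock: 3.82
tcp_pos: [0.4438, 0.1872, 0.0068]
orientation: [0.278, 1.551, -0.277]
contact_force: [-1.2, -0.6, 5.6]
grip_width: 0.0388
```

```bash
python3 - <<'E'
from h import *
plan(.444,.186,.006,70)
plan(.5,.13,.14,40)
# bay targets
th=np.radians(12.6); ex=np.array([np.cos(th),np.sin(th)]); ey=np.array([-ex[1],ex[0]]); C=np.array([.619,-.0102])
for s in (1,-1): print(C+s*.034*ey)
E
```

```text
phi 69.7 q1 -0.05 q7 0.15 t=3.83 tcp [0.4438 0.1872 0.0068] w 0.0388 | w [-0.005  0.002 -0.001] t [ 0.0008 -0.001   0.0005] dist 0.001 ang 0.3
phi 69.7 q1 -0.05 q7 0.15 t=3.83 tcp [0.4438 0.1872 0.0068] w 0.0388 | w [ 0.519  0.002 -0.001] t [-0.1331 -0.0341  0.0727] dist 0.155 ang 29.7
[0.61158313 0.02298117]
[ 0.62641687 -0.04338117]
```

```bash
python3 - <<'E'
from h import *
plan(.6116,.023,.16,12.6)
E
```

```text
phi 69.7 q1 -0.05 q7 0.15 t=3.83 tcp [0.4438 0.1872 0.0068] w 0.0388 | w [ 0.997  0.001 -0.002] t [-0.1528 -0.0958  0.2145] dist 0.280 ang 57.1
```

Emit:
{"fn": "apply_moves", "kwargs": {
  "series": "0 0 0 -0.04 0 0 0;0 0 0 -0.1 0 0 0;0 0 0 -0.153 0 0 0;1 0 0 -0.153 -0.096 0.215 0;1 0 0 -0.153 -0.096 0.215 0;1 0 0 -0.153 -0.096 0.215 0;1 0 0 -0.153 -0.096 0.215 0;1 0 0 -0.153 -0.096 0.215 0;1 0 0 -0.153 -0.096 0.215 0;1 0 0 -0.153 -0.096 0.215 0;1 0 0 -0.153 -0.096 0.215 0"
}}

```text
clock: 5.2
tcp_pos: [0.6113, 0.0227, 0.1589]
orientation: [1.047, 1.305, -1.046]
contact_force: [0.0, 0.8, -0.8]
grip_width: 0.0386
```

```bash
python3 - <<'E'
from h import *
plan(.6116,.023,.05,12.6)
c=camera_info('wrist'); f=grab_frame('wrist')
cv2.imwrite('pics/w2.png',f)
y=[[.6717,.0726,.017],[.7009,-.0629,.017],[.5677,-.0928,.017],[.5357,.0423,.017],[.6116,.023,.003]]
print(proj(c,y).round(1))
E
```

```text
phi 12.5 q1 0.20 q7 -0.14 t=5.20 tcp [0.6113 0.0227 0.1589] w 0.0386 | w [-0.001  0.    -0.   ] t [ 0.1089  0.0003 -0.0002] dist 0.109 ang 0.1
[[357.  157.3]
 [345.6 297.6]
 [207.7 298. ]
 [195.2 157.5]
 [276.3 193. ]]
```

View pics/w2.png

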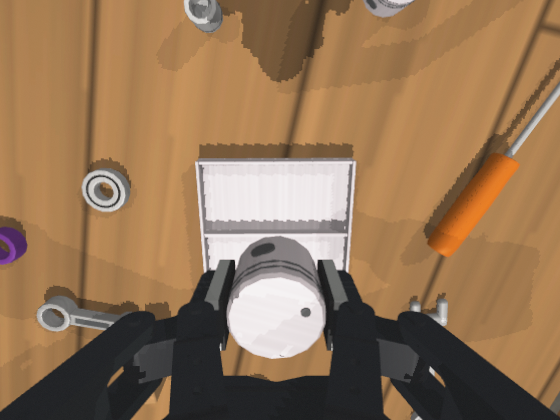

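Emit:
{"fn": "apply_moves", "kwargs": {
  "series": "0 0 0 0.06 0 0 0;0 0 0 0.11 0 0 0;0 0 0 0.135 0 0 0;0 0 0 0.143 0 0 0;0 0 0 0.146 0 0 0;0 0 0 0.1485 0 0 0;0 0 0 0.149 0 0 0"
}}

```text
clock: 6.12
tcp_pos: [0.6122, 0.0227, 0.0105]
orientation: [1.048, 1.303, -1.046]
contact_force: [0.1, -0.8, -1.3]
grip_width: 0.0387
```

```bash
python3 - <<'E'
from h import *
o=get_obs();plan(.6116,.023,.0098,12.6);print(o['contact_force'])
E
```

```text
phi 12.5 q1 0.14 q7 -0.23 t=6.12 tcp [0.6122 0.0227 0.0105] w 0.0387 | w [-0.002  0.    -0.002] t [ 0.0007 -0.0005 -0.0005] dist 0.001 ang 0.2
[ 0.06662158 -0.84320554 -1.25489475]
```

Emit:
{"fn": "apply_moves", "kwargs": {
  "series": "0 0 0 0.0005 0 0 0;0 0 0 0.001 0 0 0;0 0 0 0.001 0 0 0;0 0 0 0.001 0 0 0.55;0 0 0 0.001 0 0 0.7;0 0 0 0.001 0 0 0.7;0 0 0 -0.03 0 0 0.7;0 0 0 -0.08 0 0 0.7;0 0 0 -0.13 0 0 0.7;0 0 0 -0.13 0 0 0.7"
}}

```text
clock: 7.38
tcp_pos: [0.6144, 0.0232, 0.144]
orientation: [1.051, 1.298, -1.042]
contact_force: [0.1, 1.5, -0.5]
grip_width: 0.0593
```

```bash
python3 - <<'E'
from h import *
plan(.66,.204,.17,40)
E
```

```text
phi 12.4 q1 0.20 q7 -0.15 t=7.38 tcp [0.6144 0.0232 0.144 ] w 0.0593 | w [-0.481  0.003 -0.008] t [-0.0256  0.0837 -0.1667] dist 0.188 ang 27.6
```

```bash
python3 - <<'E'
from h import *
plan(.66,.205,.17,12.6)
E
```

```text
phi 12.4 q1 0.20 q7 -0.15 t=7.38 tcp [0.6144 0.0232 0.144 ] w 0.0593 | w [-0.003  0.001 -0.008] t [-0.0256  0.0839 -0.1677] dist 0.189 ang 0.5
```

Emit:
{"fn": "apply_moves", "kwargs": {
  "series": "0 0 -0.008 -0.026 0.084 -0.168 0.8;0 0 -0.008 -0.026 0.084 -0.168 0.8;0 0 -0.008 -0.026 0.084 -0.168 0.8;0 0 -0.008 -0.026 0.084 -0.168 0.8;0 0 -0.008 -0.026 0.084 -0.168 0.8;0 0 -0.008 -0.026 0.084 -0.168 0.8"
}}

```text
clock: 8.12
tcp_pos: [0.6571, 0.2022, 0.1645]
orientation: [1.043, 1.308, -1.057]
contact_force: [-0.2, 0.1, 0.5]
grip_width: 0.0681
```

```bash
python3 - <<'E'
from h import *
c=camera_info('wrist'); f=grab_frame('wrist')
cv2.imwrite('pics/w3.png',f); cv2.imwrite('pics/t3.png',cv2.resize(grab_frame('top')[100:250,90:290],None,fx=4,fy=4))
print(proj(c,[.6603,.2061,.04]))
plan(.659,.205,.006,12.6)
E
```

```text
[[282.23546083 198.94636971]]
phi 12.3 q1 -0.08 q7 -0.40 t=8.22 tcp [0.6573 0.2026 0.165 ] w 0.0686 | w [-0.005  0.001  0.009] t [ 0.159   0.0036 -0.0022] dist 0.159 ang 0.6
```

View pics/w3.png

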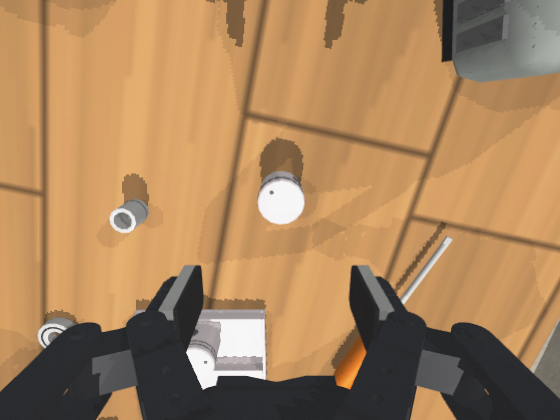

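View pics/t3.png

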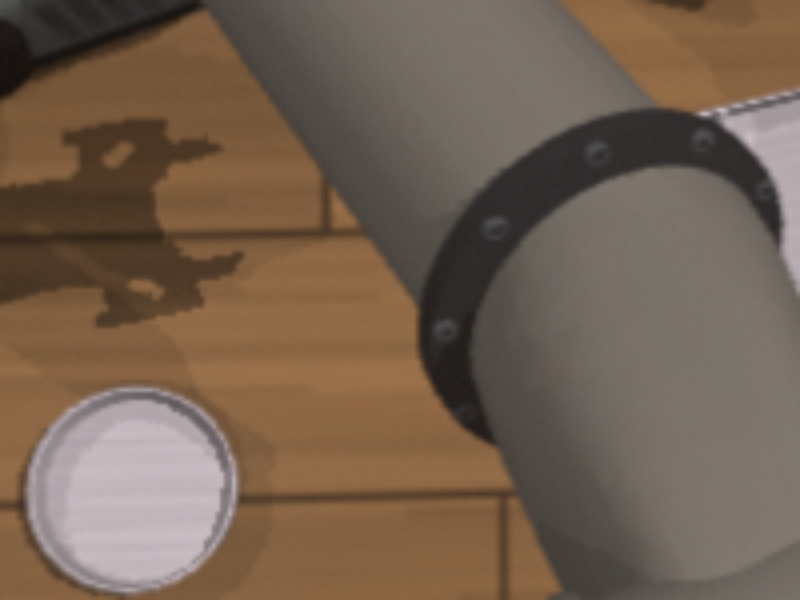

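Emit:
{"fn": "apply_moves", "kwargs": {
  "series": "0 0 0.009 0.06 0.003 -0.002 0.8;0 0 0.009 0.11 0.003 -0.002 0.8;0 0 0.009 0.142 0.003 -0.002 0.8;0 0 0.009 0.154 0.003 -0.002 0.8;0 0 0.009 0.159 0.003 -0.002 0.8;0 0 0.009 0.159 0.003 -0.002 0;0 0 0.009 0.159 0.003 -0.002 0;0 0 0.009 0.159 0.003 -0.002 0;0 0 0.009 0.159 0.003 -0.002 0;0 0 0.009 0.159 0.003 -0.002 0;0 0 0.009 0.159 0.003 -0.002 0"
}}

```text
clock: 9.6
tcp_pos: [0.6597, 0.2075, 0.0083]
orientation: [1.05, 1.302, -1.045]
contact_force: [-0.0, -0.5, 6.8]
grip_width: 0.0389
```

```bash
python3 - <<'E'
from h import *
plan(.6264,-.0434,.16,12.6)
E
```

```text
phi 12.5 q1 -0.13 q7 -0.47 t=9.60 tcp [0.6597 0.2075 0.0083] w 0.0389 | w [-0.003 -0.    -0.004] t [-0.1521 -0.086   0.2378] dist 0.295 ang 0.3
```

Emit:
{"fn": "apply_moves", "kwargs": {
  "series": "0 0 0 -0.04 0 0 0;0 0 0 -0.1 0 0 0;0 0 0 -0.152 0 0 0;0 0 0 -0.152 -0.086 0.238 0;0 0 0 -0.152 -0.086 0.238 0;0 0 0 -0.152 -0.086 0.238 0;0 0 0 -0.152 -0.086 0.238 0;0 0 0 -0.152 -0.086 0.238 0;0 0 0 -0.152 -0.086 0.238 0;0 0 0 -0.152 -0.086 0.238 0"
}}

```text
clock: 10.85
tcp_pos: [0.6259, -0.0414, 0.1586]
orientation: [1.047, 1.305, -1.044]
contact_force: [1.4, -0.0, -1.1]
grip_width: 0.0392
```

```bash
python3 - <<'E'
from h import *
plan(.6264,-.0434,.0118,12.6)
c=camera_info('wrist'); f=grab_frame('wrist')
cv2.imwrite('pics/w4.png',f)
E
```

```text
phi 12.6 q1 0.30 q7 -0.03 t=10.85 tcp [ 0.6259 -0.0414  0.1586] w 0.0392 | w [ 0.001 -0.001 -0.002] t [ 0.1468 -0.0002  0.0022] dist 0.147 ang 0.1
```

View pics/w4.png

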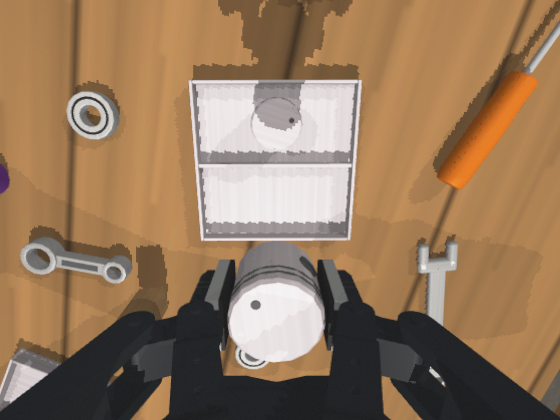

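Emit:
{"fn": "apply_moves", "kwargs": {
  "series": "0 0 0 0.06 0 0.002 0;0 0 0 0.11 0 0.002 0;0 0 0 0.133 0 0.002 0;0 0 0 0.14 0 0.002 0;0 0 0 0.144 0 0.002 0;0 0 0 0.1465 0 0.002 0;0 0 0 0.147 0 0.002 0;0 0 0 0.147 0 0.002 0"
}}

```text
clock: 11.9
tcp_pos: [0.6267, -0.0459, 0.012]
orientation: [1.048, 1.303, -1.046]
contact_force: [0.1, 1.4, -2.1]
grip_width: 0.0388
```

```bash
python3 - <<'E'
from h import *
o=get_obs();plan(.6264,-.0434,.0113,12.6);print(o['contact_force'])
E
```

```text
phi 12.5 q1 0.25 q7 -0.11 t=11.90 tcp [ 0.6267 -0.0459  0.012 ] w 0.0388 | w [-0.003  0.    -0.002] t [ 0.0007  0.0003 -0.0025] dist 0.003 ang 0.2
[ 0.05536555  1.41222197 -2.14884521]
```

Emit:
{"fn": "apply_moves", "kwargs": {
  "series": "0 0 0 0.0005 0 0 0;0 0 0 0.001 0 0 0;0 0 0 0.001 0 0 0;0 0 0 0.001 0 0 0.55;0 0 0 0.001 0 0 0.7;0 0 0 0.001 0 0 0.7;0 0 0 -0.03 0 0 0.7;0 0 0 -0.08 0 0 0.7;0 0 0 -0.12 0 0 0.7;0 0 0 -0.15 0 0 0.7;0 0 0 -0.15 0 0 0.7"
}}

```text
clock: 13.28
tcp_pos: [0.6279, -0.0457, 0.1642]
orientation: [1.05, 1.299, -1.044]
contact_force: [-0.2, -0.7, -0.4]
grip_width: 0.0597
```

```bash
python3 - <<'E'
from h import *
plan(.64,-.215,.16,12.6)
E
```

```text
phi 12.5 q1 0.31 q7 -0.02 t=13.28 tcp [ 0.6279 -0.0457  0.1642] w 0.0597 | w [-0.003  0.001 -0.006] t [ 0.0043 -0.0247  0.1679] dist 0.170 ang 0.4
```

Emit:
{"fn": "apply_moves", "kwargs": {
  "series": "0 0 -0.006 0.004 -0.025 0.168 0.75;0 0 -0.006 0.004 -0.025 0.168 0.75;0 0 -0.006 0.004 -0.025 0.168 0.75;0 0 -0.006 0.004 -0.025 0.168 0.75;0 0 -0.006 0.004 -0.025 0.168 0.75;0 0 -0.006 0.004 -0.025 0.168 0.75"
}}

```text
clock: 14.02
tcp_pos: [0.6381, -0.2128, 0.157]
orientation: [1.043, 1.31, -1.049]
contact_force: [-0.5, 0.0, 0.3]
grip_width: 0.064
```

```bash
python3 - <<'E'
from h import *
c=camera_info('wrist'); f=grab_frame('wrist')
plan(.64,-.215,.003,12.6)
cv2.imwrite('pics/w5.png',f)
print(proj(c,[.6413,-.2144,.012]))
m=cv2.inRange(f,(0,0,0),(255,255,255))
E
```

```text
phi 12.6 q1 0.51 q7 0.24 t=14.07 tcp [ 0.6382 -0.2131  0.1573] w 0.0639 | w [ 0.    -0.001  0.005] t [0.1542 0.0021 0.0024] dist 0.154 ang 0.3
[[280.01060033 198.89568704]]
```

View pics/w5.png

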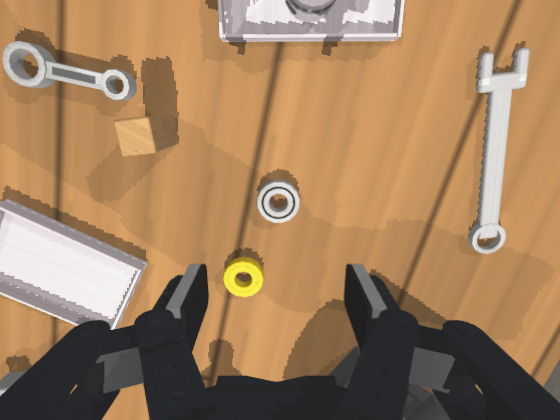

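```bash
python3 - <<'E'
from h import *
print(plane(camera_info('wrist'),(278,202),.012))
plan(.6405,-.2155,.001,12.6)
E
```

```text
[[ 0.64029806 -0.21797267  0.012     ]]
phi 12.6 q1 0.51 q7 0.24 t=14.07 tcp [ 0.6382 -0.2131  0.1573] w 0.0639 | w [ 0.    -0.001  0.005] t [0.1562 0.0025 0.003 ] dist 0.156 ang 0.3
```

Emit:
{"fn": "apply_moves", "kwargs": {
  "series": "0 0 0.005 0.06 0.002 0.003 0.7;0 0 0.005 0.11 0.002 0.003 0.7;0 0 0.005 0.13 0.002 0.003 0.7;0 0 0.005 0.14 0.002 0.003 0.7;0 0 0.005 0.147 0.002 0.003 0.7;0 0 0.005 0.147 0.002 0.003 0.7"
}}

```text
clock: 14.82
tcp_pos: [0.6406, -0.218, 0.0114]
orientation: [1.048, 1.303, -1.047]
contact_force: [0.2, -0.4, 0.3]
grip_width: 0.0599
```

```bash
python3 - <<'E'
from h import *
plan(.6405,-.2165,.001,12.6)
f=grab_frame('wrist')
cv2.imwrite('pics/w6.png',f)
E
```

```text
phi 12.5 q1 0.48 q7 0.18 t=14.82 tcp [ 0.6406 -0.218   0.0114] w 0.0599 | w [-0.002  0.001 -0.001] t [ 0.0104  0.0002 -0.0015] dist 0.011 ang 0.2
```

View pics/w6.png

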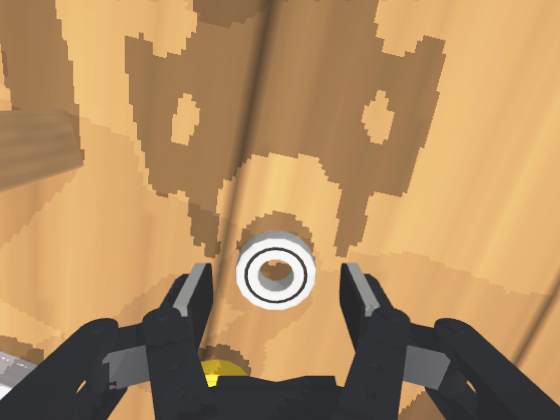

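Emit:
{"fn": "apply_moves", "kwargs": {
  "series": "0 0 0 0.006 0 -0.001 0.7;0 0 0 0.0095 0 -0.001 0.7;0 0 0 0.0105 0 -0.001 0.7;0 0 0 0.0105 0 -0.001 0;0 0 0 0.0105 0 -0.001 0;0 0 0 0.0105 0 -0.001 0;0 0 0 0.0105 0 -0.001 0;0 0 0 0.0105 0 -0.001 0;0 0 0 0.0105 0 -0.001 0"
}}

```text
clock: 16.0
tcp_pos: [0.6399, -0.217, 0.0002]
orientation: [1.048, 1.304, -1.047]
contact_force: [-0.6, 0.7, 5.0]
grip_width: 0.0381
```

```bash
python3 - <<'E'
from h import *
plan(.641,-.218,.15,12.6)
plan(.48,.3,.17,12.6)
f=grab_frame('wrist')
cv2.imwrite('pics/w7.png',f)
E
```

```text
phi 12.5 q1 0.48 q7 0.18 t=16.00 tcp [ 6.399e-01 -2.170e-01  2.000e-04] w 0.0381 | w [-0.002  0.    -0.   ] t [-0.1498  0.0009  0.0013] dist 0.150 ang 0.1
phi 12.5 q1 0.48 q7 0.18 t=16.00 tcp [ 6.399e-01 -2.170e-01  2.000e-04] w 0.0381 | w [-0.002  0.    -0.   ] t [-0.17   -0.0445 -0.5393] dist 0.567 ang 0.1
```

View pics/w7.png

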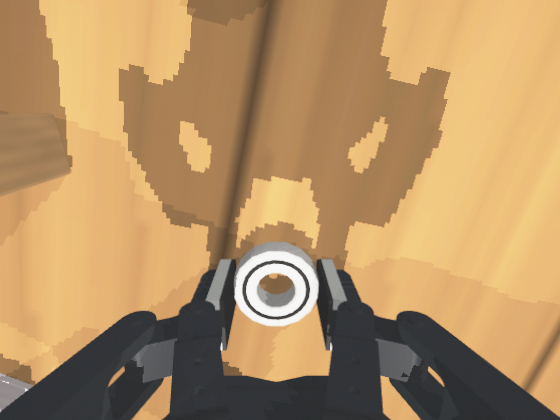

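```bash
python3 - <<'E'
from h import *
plan(.4273,.4036,.15,41)
E
```

```text
phi 12.5 q1 0.48 q7 0.18 t=16.05 tcp [ 6.399e-01 -2.171e-01  2.000e-04] w 0.0381 | w [-0.498  0.    -0.   ] t [-0.15   -0.0737 -0.6519] dist 0.673 ang 28.5
```

Emit:
{"fn": "apply_moves", "kwargs": {
  "series": "0 0 0 -0.03 0 0 0;0 0 0 -0.09 0 0 0;0 0 0 -0.15 0 0 0;-0.498 0 0 -0.15 -0.074 -0.652 0;-0.498 0 0 -0.15 -0.074 -0.652 0;-0.498 0 0 -0.15 -0.074 -0.652 0;-0.498 0 0 -0.15 -0.074 -0.652 0;-0.498 0 0 -0.15 -0.074 -0.652 0;-0.498 0 0 -0.15 -0.074 -0.652 0;-0.498 0 0 -0.15 -0.074 -0.652 0;-0.498 0 0 -0.15 -0.074 -0.652 0"
}}

```text
clock: 17.42
tcp_pos: [0.4765, 0.2574, 0.1496]
orientation: [0.668, 1.465, -0.668]
contact_force: [1.2, 0.2, -1.4]
grip_width: 0.038
```

```bash
python3 - <<'E'
from h import *
plan(.4273,.4036,.12,41)
E
```

```text
phi 41.0 q1 -0.08 q7 -0.20 t=17.43 tcp [0.4765 0.2574 0.1496] w 0.038 | w [-0.  0.  0.] t [ 0.0295  0.0587 -0.1426] dist 0.157 ang 0.0
```

Emit:
{"fn": "apply_moves", "kwargs": {
  "series": "0 0 0 0 0.059 -0.143 0;0 0 0 0 0.059 -0.143 0;0 0 0 0 0.059 -0.143 0;0 0 0 0 0.059 -0.143 0;0 0 0 0 0.059 -0.143 0;0 0 0 0 0.059 -0.143 0"
}}

```text
clock: 18.18
tcp_pos: [0.4291, 0.4008, 0.1495]
orientation: [0.669, 1.464, -0.671]
contact_force: [-0.2, 0.3, -0.6]
grip_width: 0.0381
```

```bash
python3 - <<'E'
from h import *
plan(.4273,.4036,.004,41)
f=grab_frame('wrist');c=camera_info('wrist')
cv2.imwrite('pics/w8.png',f)
t=np.linspace(0,6.28,8,endpoint=False)
print(proj(c,[[.443+.066*np.cos(a),.3855+.066*np.sin(a),.017] for a in t]).round())
E
```

```text
phi 40.9 q1 -0.35 q7 -0.47 t=18.18 tcp [0.4291 0.4008 0.1495] w 0.0381 | w [-0.003  0.001  0.001] t [ 0.1455  0.0006 -0.0034] dist 0.146 ang 0.2
[[330. 266.]
 [351. 218.]
 [328. 167.]
 [271. 148.]
 [218. 175.]
 [203. 228.]
 [230. 273.]
 [281. 288.]]
```

View pics/w8.png

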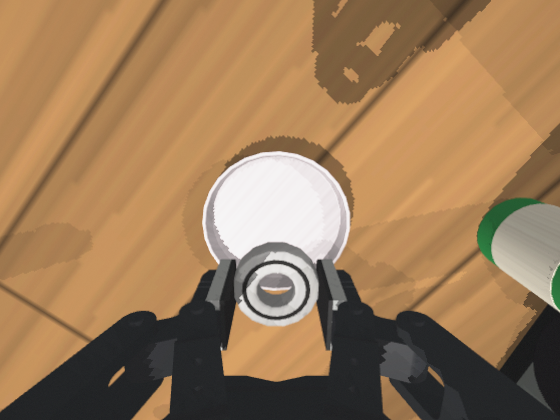

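Emit:
{"fn": "apply_moves", "kwargs": {
  "series": "0 0 0 0.05 0 0 0;0 0 0 0.1 0 0 0;0 0 0 0.13 0 0 0;0 0 0 0.139 0 0 0;0 0 0 0.143 0 0 0;0 0 0 0.1455 0 0 0;0 0 0 0.146 0 0 0;0 0 0 0.146 0 0 0"
}}

```text
clock: 19.23
tcp_pos: [0.4285, 0.4029, 0.0046]
orientation: [0.669, 1.465, -0.667]
contact_force: [-0.3, 0.3, -0.4]
grip_width: 0.0382
```

```bash
python3 - <<'E'
from h import *
plan(.4295,.401,.0032,41)
f=grab_frame('wrist');c=camera_info('wrist')
cv2.imwrite('pics/w9.png',f)
E
```

```text
phi 41.0 q1 -0.45 q7 -0.60 t=19.23 tcp [0.4285 0.4029 0.0046] w 0.0382 | w [-0.     0.    -0.001] t [ 0.0014 -0.0005  0.0021] dist 0.003 ang 0.1
```

View pics/w9.png

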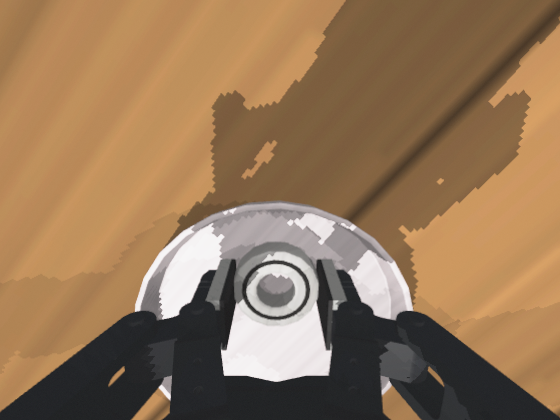

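Emit:
{"fn": "apply_moves", "kwargs": {
  "series": "0 0 0 0.0007 0 0.001 0;0 0 0 0.0014 0 0.001 0;0 0 0 0.0017 0 0.001 0;0 0 0 0.0017 0 0.001 0;0 0 0 0.0017 0 0.001 0.6;0 0 0 0.0017 0 0.001 0.6;0 0 0 0.0017 0 0.001 0.6;0 0 0 -0.03 0 0.001 0.6;0 0 0 -0.08 0 0.001 0.6;0 0 0 -0.13 0 0.001 0.6;0 0 0 -0.15 0 0.001 0.7;0 0 0 -0.15 0 0.001 0.7"
}}

```text
clock: 20.78
tcp_pos: [0.4294, 0.4023, 0.1549]
orientation: [0.67, 1.464, -0.667]
contact_force: [-0.1, 0.5, -0.5]
grip_width: 0.0596
```

```bash
python3 - <<'E'
from h import *
f=grab_frame('wrist');c=camera_info('wrist')
cv2.imwrite('pics/w10.png',f)
plan(.459,-.004,.16,41)
E
```

```text
phi 41.0 q1 -0.35 q7 -0.47 t=20.82 tcp [0.4288 0.4014 0.1533] w 0.0597 | w [-0.  0.  0.] t [-0.0065 -0.243   0.3259] dist 0.407 ang 0.0
```

View pics/w10.png

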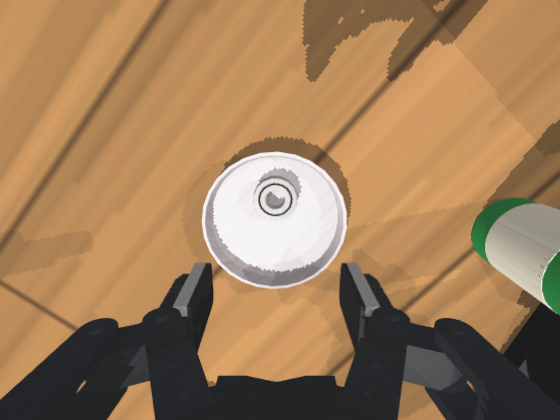

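Emit:
{"fn": "apply_moves", "kwargs": {
  "series": "0 0 0 -0.006 -0.243 0.326 0.7;0 0 0 -0.006 -0.243 0.326 0.7;0 0 0 -0.006 -0.243 0.326 0.7;0 0 0 -0.006 -0.243 0.326 0.7;0 0 0 -0.006 -0.243 0.326 0.7;0 0 0 -0.006 -0.243 0.326 0.7;0 0 0 -0.006 -0.243 0.326 0.7;0 0 0 -0.006 -0.243 0.326 0.7;0 0 0 -0.006 -0.243 0.326 0.7;0 0 0 -0.006 -0.243 0.326 0.7"
}}

```text
clock: 22.08
tcp_pos: [0.4589, -0.0021, 0.1594]
orientation: [0.666, 1.467, -0.666]
contact_force: [0.7, 0.3, -0.7]
grip_width: 0.0595
```

```bash
python3 - <<'E'
from h import *
f=grab_frame('wrist');c=camera_info('wrist')
cv2.imwrite('pics/w11.png',f)
print(proj(c,[.4589,-.0033,.012]))
plan(.4585,-.004,.0105,41)
E
```

```text
[[275.1938494  196.66007777]]
phi 41.1 q1 0.42 q7 0.38 t=22.12 tcp [ 0.459  -0.0022  0.1596] w 0.0597 | w [ 0.003 -0.001  0.   ] t [ 0.1491 -0.0016  0.0012] dist 0.149 ang 0.2
```

View pics/w11.png

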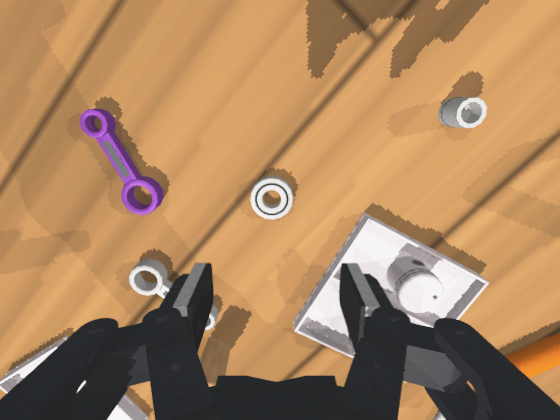

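Emit:
{"fn": "apply_moves", "kwargs": {
  "series": "0 0 0 0.06 -0.003 0.002 0.7;0 0 0 0.11 -0.003 0.002 0.7;0 0 0 0.133 -0.003 0.002 0.7;0 0 0 0.145 -0.003 0.002 0.7;0 0 0 0.149 -0.003 0.002 0.7;0 0 0 0.149 -0.003 0.002 0.7"
}}

```text
clock: 22.88
tcp_pos: [0.4588, -0.0068, 0.0115]
orientation: [0.668, 1.465, -0.667]
contact_force: [0.4, -0.5, 0.0]
grip_width: 0.0598
```

```bash
python3 - <<'E'
from h import *
plan(.4577,-.006,.001,41)
f=grab_frame('wrist')
cv2.imwrite('pics/w12.png',f)
E
```

```text
phi 41.0 q1 0.28 q7 0.15 t=22.88 tcp [ 0.4588 -0.0068  0.0115] w 0.0598 | w [ 0.     0.001 -0.001] t [ 0.0105 -0.0004 -0.0014] dist 0.011 ang 0.1
```

View pics/w12.png

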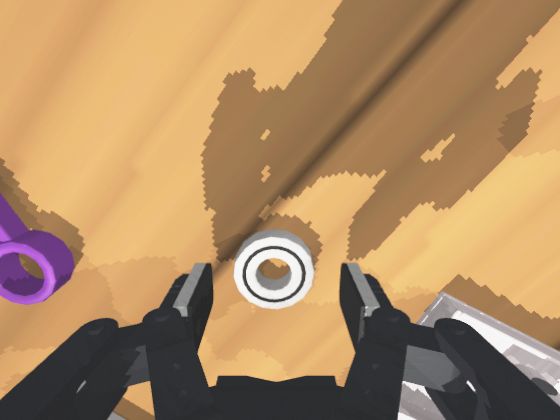

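Bearing 2 at (274,270), well between the fingers, same as for bearing 1.

Emit:
{"fn": "apply_moves", "kwargs": {
  "series": "0 0 0 0.006 0 -0.001 0.7;0 0 0 0.0095 0 -0.001 0.7;0 0 0 0.0105 0 -0.001 0.7;0 0 0 0.0105 0 -0.001 0;0 0 0 0.0105 0 -0.001 0;0 0 0 0.0105 0 -0.001 0;0 0 0 0.0105 0 -0.001 0;0 0 0 0.0105 0 -0.001 0;0 0 0 -0.03 0 -0.001 0;0 0 0 -0.09 0 -0.001 0;0 0 0 -0.15 0 -0.001 0;0 0 0 -0.15 0 -0.001 0"
}}

```text
clock: 24.42
tcp_pos: [0.4607, -0.0061, 0.1651]
orientation: [0.67, 1.457, -0.665]
contact_force: [0.3, -0.8, -0.7]
grip_width: 0.0378
```

```bash
python3 - <<'E'
from h import *
plan(.4587,.3673,.15,41)
E
```

```text
phi 41.0 q1 0.46 q7 0.38 t=24.43 tcp [ 0.4607 -0.0061  0.1651] w 0.0378 | w [-0.001  0.006 -0.006] t [ 0.0147  0.2432 -0.2834] dist 0.374 ang 0.5
```

Emit:
{"fn": "apply_moves", "kwargs": {
  "series": "0 0 0 0.013 0.243 -0.283 0;0 0 0 0.013 0.243 -0.283 0;0 0 0 0.013 0.243 -0.283 0;0 0 0 0.013 0.243 -0.283 0;0 0 0 0.013 0.243 -0.283 0;0 0 0 0.013 0.243 -0.283 0;0 0 0 0.013 0.243 -0.283 0;0 0 0 0.013 0.243 -0.283 0;0 0 0 0.013 0.243 -0.283 0;0 0 0 0.013 0.243 -0.283 0"
}}

```text
clock: 25.68
tcp_pos: [0.456, 0.365, 0.1478]
orientation: [0.669, 1.464, -0.67]
contact_force: [0.3, -0.3, -0.4]
grip_width: 0.0376
```

```bash
python3 - <<'E'
from h import *
f=grab_frame('wrist')
cv2.imwrite('pics/w13.png',f)
plan(.4587,.3673,.0042,41)
E
```

```text
phi 40.9 q1 -0.25 q7 -0.41 t=25.73 tcp [0.456  0.3654 0.1479] w 0.0377 | w [-0.002  0.001  0.   ] t [0.1437 0.0033 0.0002] dist 0.144 ang 0.1
```

View pics/w13.png

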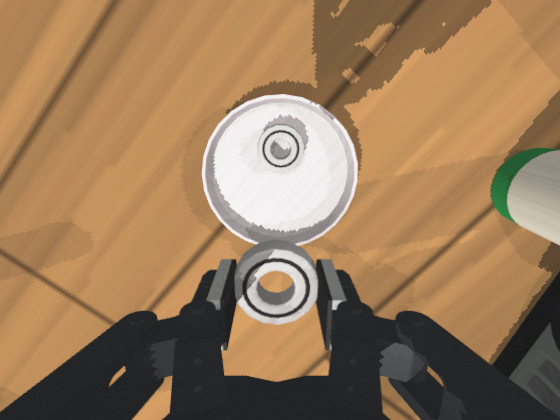

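Emit:
{"fn": "apply_moves", "kwargs": {
  "series": "0 0 0 0.05 0.003 0 0;0 0 0 0.1 0.003 0 0;0 0 0 0.128 0.003 0 0;0 0 0 0.137 0.003 0 0;0 0 0 0.141 0.003 0 0;0 0 0 0.1435 0.003 0 0;0 0 0 0.1435 0.003 0 0;0 0 0 0.1435 0.003 0 0"
}}

```text
clock: 26.72
tcp_pos: [0.458, 0.369, 0.0051]
orientation: [0.669, 1.465, -0.667]
contact_force: [-0.1, 0.6, -0.9]
grip_width: 0.0376
```

```bash
python3 - <<'E'
from h import *
plan(.4587,.3673,.0032,41)
f=grab_frame('wrist');c=camera_info('wrist')
cv2.imwrite('pics/w14.png',f)
E
```

```text
phi 41.0 q1 -0.35 q7 -0.55 t=26.73 tcp [0.458  0.369  0.0051] w 0.0376 | w [-0.     0.    -0.001] t [ 0.0019 -0.0006  0.0017] dist 0.003 ang 0.1
```

View pics/w14.png

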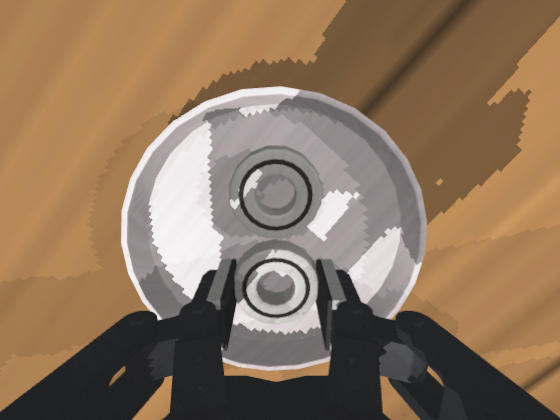

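Emit:
{"fn": "apply_moves", "kwargs": {
  "series": "0 0 0 0.0002 0 0.003 0;0 0 0 0.0008 0 0.003 0;0 0 0 0.0014 0 0.003 0;0 0 0 0.002 0 0.003 0;0 0 0 0.002 0 0.003 0"
}}

```text
clock: 27.4
tcp_pos: [0.4601, 0.366, 0.0037]
orientation: [0.668, 1.464, -0.669]
contact_force: [-2.3, -4.4, 14.2]
grip_width: 0.0378
```

```bash
python3 - <<'E'
from h import *
plan(.4587,.3673,.0032,41);print(get_obs()['contact_force'])
E
```

```text
phi 41.0 q1 -0.35 q7 -0.54 t=27.40 tcp [0.4601 0.366  0.0037] w 0.0378 | w [-0.001  0.002 -0.   ] t [ 0.0005 -0.0002 -0.002 ] dist 0.002 ang 0.1
[-2.28046069 -4.37398583 14.22421965]
```

Contact at 14 N: it's on the floor. Release.

Emit:
{"fn": "apply_moves", "kwargs": {
  "series": "0 0 0 0 0 0 0.6;0 0 0 0 0 0 0.6;0 0 0 0 0 0 0.6;0 0 0 -0.03 0 0 0.6;0 0 0 -0.08 0 0 0.6;0 0 0 -0.13 0 0 0.6;0 0 0 -0.16 0 0 0.6;0 0 0 -0.16 0 0 0.6"
}}

```text
clock: 28.4
tcp_pos: [0.4607, 0.3677, 0.1649]
orientation: [0.671, 1.463, -0.664]
contact_force: [1.1, -0.1, 0.2]
grip_width: 0.0514
```

```bash
python3 - <<'E'
from h import *
f=grab_frame('wrist')
cv2.imwrite('pics/w15.png',f)
plan(.56,.1,.19,80)
th=np.arctan2(.4908-.4193,-.1455+.1461);print('rodang',90-np.degrees(th))
# rod shank mid: from small end 33 toward big
plan(.457,-.146,.19,90)
E
```

```text
phi 41.0 q1 -0.24 q7 -0.40 t=28.45 tcp [0.46   0.3667 0.1631] w 0.0516 | w [-0.681  0.001 -0.002] t [-0.027  -0.0993  0.2669] dist 0.286 ang 39.0
rodang 0.48079245872162346
phi 41.0 q1 -0.24 q7 -0.40 t=28.45 tcp [0.46   0.3667 0.1631] w 0.0516 | w [-0.856  0.001 -0.001] t [-0.0274 -0.3384  0.3851] dist 0.513 ang 49.0
```

View pics/w15.png

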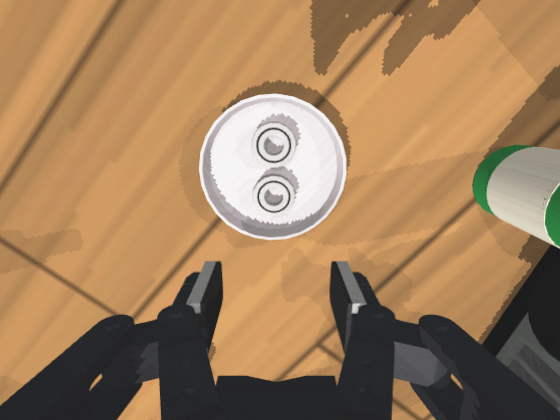

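Emit:
{"fn": "apply_moves", "kwargs": {
  "series": "-0.856 0 0 -0.027 -0.338 0.385 0.6;-0.856 0 0 -0.027 -0.338 0.385 0.6;-0.856 0 0 -0.027 -0.338 0.385 0.6;-0.856 0 0 -0.027 -0.338 0.385 0.6;-0.856 0 0 -0.027 -0.338 0.385 0.6;-0.856 0 0 -0.027 -0.338 0.385 0.6;-0.856 0 0 -0.027 -0.338 0.385 0.6;-0.856 0 0 -0.027 -0.338 0.385 0.6;-0.856 0 0 -0.027 -0.338 0.385 0.6;-0.856 0 0 -0.027 -0.338 0.385 0.6;-0.856 0 0 -0.027 -0.338 0.385 0.6;-0.856 0 0 -0.027 -0.338 0.385 0.6"
}}

```text
clock: 29.95
tcp_pos: [0.457, -0.1443, 0.189]
orientation: [-0.002, 1.571, 0.003]
contact_force: [-0.2, 0.2, -0.2]
grip_width: 0.0514
```

```bash
python3 - <<'E'
from h import *
f=grab_frame('wrist');c=camera_info('wrist')
cv2.imwrite('pics/w16.png',f)
plan(.457,-.146,.19,90); print(get_obs()['joints'].round(2))
print(proj(c,[[.4908,-.1455,.016],[.4193,-.1461,.016],[.5265,-.1762,.06]]))
E
```

```text
phi 90.2 q1 0.92 q7 1.47 t=30.00 tcp [ 0.457  -0.1445  0.1892] w 0.0517 | w [ 0.003 -0.    -0.   ] t [-0.0008 -0.0015 -0.0001] dist 0.002 ang 0.2
[ 0.92  0.32 -0.87  2.01  0.3   0.94  1.47]
[[274.72669227 221.28018814]
 [274.21545231 150.40337291]
 [241.2733307  273.67786887]]
```

View pics/w16.png

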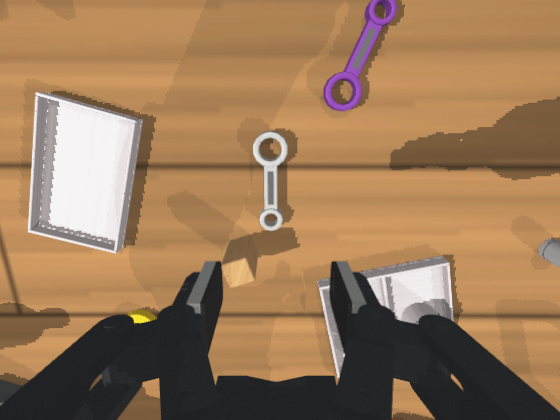

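Emit:
{"fn": "apply_moves", "kwargs": {
  "series": "0 0 0 0.06 -0.003 0.001 0.6;0 0 0 0.12 -0.003 0.001 0.6;0 0 0 0.15 -0.003 0.001 0.6;0 0 0 0.17 -0.003 0.001 0.6;0 0 0 0.176 -0.003 0.001 0.6;0 0 0 0.176 -0.003 0.001 0.6",
  "force": 60
}}

```text
clock: 30.75
tcp_pos: [0.4583, -0.1484, 0.0136]
orientation: [-0.001, 1.571, 0.001]
contact_force: [-0.0, 0.2, -0.6]
grip_width: 0.0512
```

```bash
python3 - <<'E'
from h import *
f=grab_frame('wrist')
cv2.imwrite('pics/w17.png',f)
plan(.458,-.148,.003,90)
E
```

```text
phi 90.1 q1 0.72 q7 1.18 t=30.80 tcp [ 0.4587 -0.1486  0.0141] w 0.0514 | w [0.001 0.001 0.   ] t [ 0.0111  0.0007 -0.0007] dist 0.011 ang 0.1
```

View pics/w17.png

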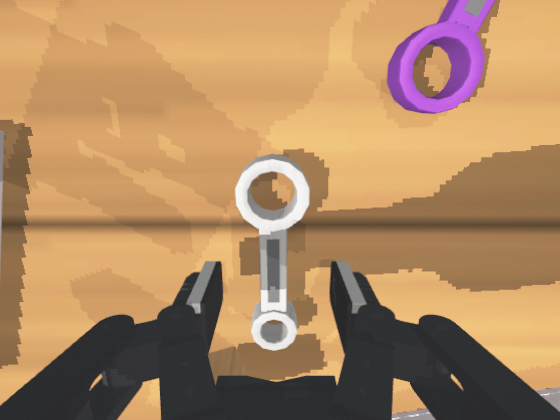

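Emit:
{"fn": "apply_moves", "kwargs": {
  "series": "0 0 0 0.006 0 0 0.6;0 0 0 0.01 0 0 0.6;0 0 0 0.011 0 0 0.6;0 0 0 0.011 0 0 0;0 0 0 0.011 0 0 0;0 0 0 0.011 0 0 0;0 0 0 0.011 0 0 0;0 0 0 0.011 0 0 0;0 0 0 0.011 0 0 0;0 0 0 0.011 0 0 0;0 0 0 0.011 0 0 0"
}}

```text
clock: 32.17
tcp_pos: [0.4582, -0.149, 0.0027]
orientation: [-0.001, 1.571, 0.0]
contact_force: [-0.1, 0.0, 5.5]
grip_width: 0.0111
```

```bash
python3 - <<'E'
from h import *
f=grab_frame('wrist')
cv2.imwrite('pics/w18.png',f)
th=np.radians(-15.86)
T=np.array([.447,-.33125])+.005*np.array([np.cos(th),np.sin(th)])
print(T); plan(*T,.13,90-15.9)
E
```

```text
[ 0.45180966 -0.33261644]
phi 90.0 q1 0.71 q7 1.16 t=32.23 tcp [ 0.4582 -0.149   0.0027] w 0.0111 | w [0.278 0.    0.   ] t [-0.1272 -0.1837 -0.0065] dist 0.224 ang 15.9
```

View pics/w18.png

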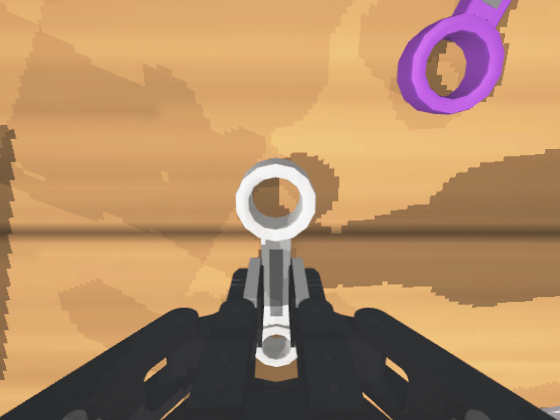

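Emit:
{"fn": "apply_moves", "kwargs": {
  "series": "0 0 0 -0.03 0 0 0;0 0 0 -0.08 0 0 0;0 0 0 -0.127 0 0 0;0 0 0 -0.127 0 0 0;0.278 0 0 -0.127 -0.184 -0.006 0;0.278 0 0 -0.127 -0.184 -0.006 0;0.278 0 0 -0.127 -0.184 -0.006 0;0.278 0 0 -0.127 -0.184 -0.006 0;0.278 0 0 -0.127 -0.184 -0.006 0;0.278 0 0 -0.127 -0.184 -0.006 0;0.278 0 0 -0.127 -0.184 -0.006 0"
}}

```text
clock: 33.6
tcp_pos: [0.4524, -0.3316, 0.1293]
orientation: [0.216, 1.56, -0.216]
contact_force: [-0.3, -0.3, -1.6]
grip_width: 0.0114
```

```bash
python3 - <<'E'
from h import *
f=grab_frame('wrist');c=camera_info('wrist')
cv2.imwrite('pics/w19.png',f)
plan(.4518,-.3326,.0065,74.1)
print(proj(c,[[.526,-.3077,.017],[.5039,-.3934,.017],[.3681,-.3554,.017],[.3901,-.2685,.017]]).round(1))
E
```

```text
phi 74.2 q1 1.06 q7 1.46 t=33.65 tcp [ 0.4524 -0.3319  0.1294] w 0.011 | w [ 0.002 -0.    -0.   ] t [ 0.1229 -0.0009 -0.0004] dist 0.123 ang 0.1
[[325.8 277.7]
 [224.1 279.9]
 [214.3 110.6]
 [335.6 107. ]]
```

View pics/w19.png

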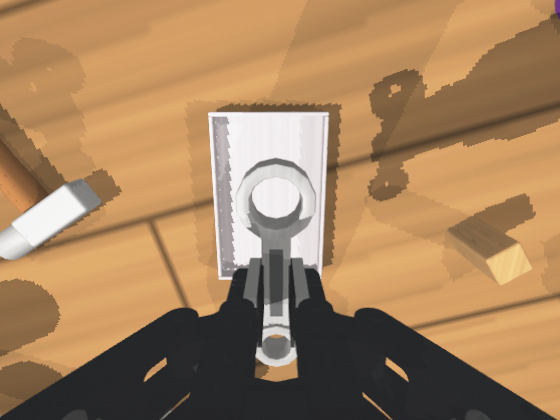

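Emit:
{"fn": "apply_moves", "kwargs": {
  "series": "0 0 0 0.05 -0.003 0.001 0;0 0 0 0.09 -0.003 0.001 0;0 0 0 0.11 -0.003 0.001 0;0 0 0 0.118 -0.003 0.001 0;0 0 0 0.121 -0.003 0.001 0;0 0 0 0.1225 -0.003 0.001 0;0 0 0 0.1225 -0.003 0.001 0"
}}

```text
clock: 34.52
tcp_pos: [0.4528, -0.3365, 0.0077]
orientation: [0.217, 1.559, -0.218]
contact_force: [0.9, -0.4, -0.6]
grip_width: 0.0111
```

```bash
python3 - <<'E'
from h import *
f=grab_frame('wrist');c=camera_info('wrist')
cv2.imwrite('pics/w20.png',f)
plan(.4518,-.3356,.0055,74.1);print(get_obs()['contact_force'])
E
```

```text
phi 74.1 q1 0.97 q7 1.34 t=34.58 tcp [ 0.4527 -0.3364  0.0076] w 0.011 | w [0.    0.001 0.001] t [ 0.0021  0.0005 -0.0011] dist 0.002 ang 0.1
[ 0.09930277 -0.66357234 -0.27793727]
```

View pics/w20.png

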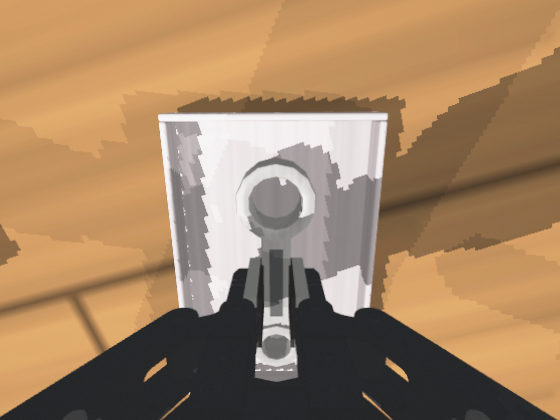

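Emit:
{"fn": "apply_moves", "kwargs": {
  "series": "0 0 0 0 0 -0.005 0;0 0 0 0 0 -0.005 0;0 0 0 0.0008 0 -0.005 0;0 0 0 0.0016 0 -0.005 0;0 0 0 0.0021 0 -0.005 0;0 0 0 0.0021 0 -0.005 0"
}}

```text
clock: 35.33
tcp_pos: [0.4476, -0.3348, 0.0057]
orientation: [0.217, 1.56, -0.218]
contact_force: [-4.3, 0.8, 10.3]
grip_width: 0.0111
```

```bash
python3 - <<'E'
from h import *
f=grab_frame('wrist')
cv2.imwrite('pics/w21.png',f[90:400,100:450])
plan(.4518,-.3356,.0055,74.1);print(get_obs()['contact_force'])
E
```

```text
phi 74.1 q1 0.97 q7 1.34 t=35.38 tcp [ 0.4476 -0.3348  0.0057] w 0.011 | w [ 0.    -0.     0.001] t [0.0002 0.0004 0.0043] dist 0.004 ang 0.0
[-2.92366938  1.02863232 10.51355891]
```

View pics/w21.png

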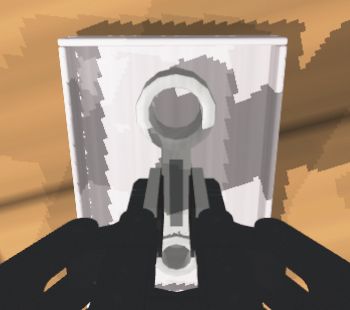

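Floor contact (10 N), rod clear of walls at both ends. Release and back off, moving to a side that leaves the top view clear.

Emit:
{"fn": "apply_moves", "kwargs": {
  "series": "0 0 0 0 0 0 0.4;0 0 0 0 0 0 0.4;0 0 0 0 0 0 0.4;0 0 0 -0.03 0 0 0.4;0 0 0 -0.08 0 0 0.4;0 0 0 -0.14 0 0 0.4;0 0 0 -0.19 0 0 0.4;0 0 0 -0.19 -0.2 -0.1 0.4;0 0 0 -0.19 -0.2 -0.1 0.4;0 0 0 -0.19 -0.2 -0.1 0.4;0 0 0 -0.19 -0.2 -0.1 0.4;0 0 0 -0.19 -0.2 -0.1 0.4"
}}

```text
clock: 36.88
tcp_pos: [0.2931, -0.5024, 0.1941]
orientation: [0.223, 1.561, -0.223]
contact_force: [0.6, -0.1, -0.5]
grip_width: 0.0343
```

```bash
python3 - <<'E'
from h import *
t=grab_frame('top'); s=grab_frame('scene')
cv2.imwrite('pics/tf.png',cv2.resize(t[110:260,80:440],None,fx=2.2,fy=2.2,interpolation=cv2.INTER_CUBIC))
cv2.imwrite('pics/sf.png',cv2.resize(s[190:335,80:490],None,fx=1.9,fy=1.9,interpolation=cv2.INTER_CUBIC))
plan(.45,-.5,.2,74)
E
```

```text
phi 74.1 q1 1.45 q7 1.94 t=36.98 tcp [ 0.2968 -0.4993  0.1946] w 0.0341 | w [ 0.002  0.    -0.001] t [-0.0054  0.0413  0.1476] dist 0.153 ang 0.1
```

View pics/tf.png

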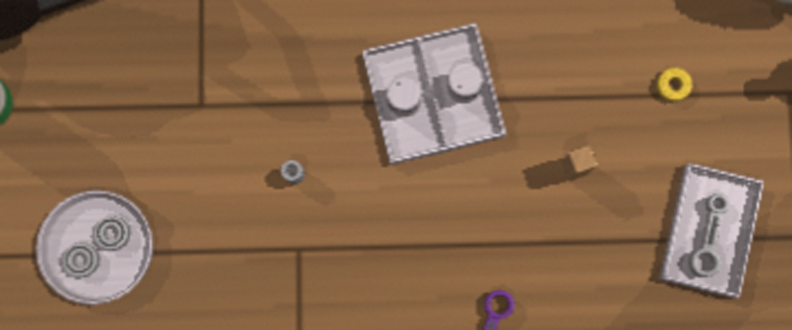

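View pics/sf.png

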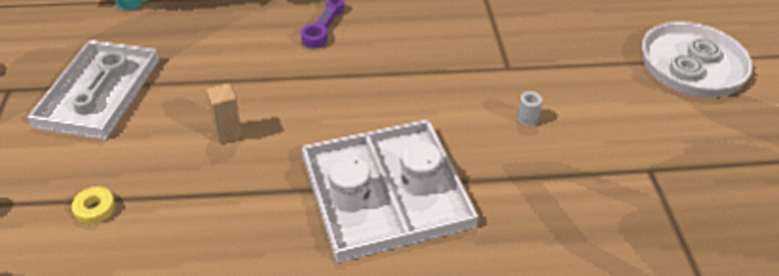

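```bash
python3 -c "
from bench import *
print(hand_in())"
```

```text
the job is handed in; nothing more can be done
None
```

I sorted the parts in the order asked and handed the job in at about 37 s. Each part was lowered to its floor before I let go, and the highest contact force I saw was about 14 N.

- **Pistons:** both stand crown up, one in each bay of the divided tray.
- **Bearings:** both steel bearings lie flat and side by side in the round dish.
- **Connecting rod:** it lies flat along the oblong tray, clear of the walls.

The last top and scene pictures show all five parts in place. In the top view the socket, at pixel (212, 187), and the carton, at (345, 182), have not moved from the first picture. I did not touch the yellow ring or the purple and turquoise rods.

No check failed. The cameras disagreed by about 2 to 5 mm, and I handled that by averaging them or by looking again just before the grasp or release. The second piston sits about 2.5 mm off its bay's centre, with about 10 mm to spare to the nearest wall.

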